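Lay a tea tray

ROBOT

A 7-joint arm with a two-finger parallel gripper is mounted at the origin on a cart in front of the work surface, level with it; the furniture and walls round the work are solid. World frame = base frame: x ahead of the robot, y to its left, z up, the work surface at z = 0. Lengths are in m, angles in rad, forces in N, time in s.
With the tool pointing down it reaches from about 0.4 to 0.85 m from the base axis. Payload 10.4 kg.
Tool frame: the origin (TCP) lies between the finger pads; the fingertips stand 22 mm ahead of it and the grasp point (between the pads) lies 3 mm ahead of it; z points along the fingers, y is the line along which they close (so a half turn about z gives the same grasp; the last joint's range is limited). The gripper opens to 85 mm and grips with 20 to 120 N. Pads are 22 mm wide; open, the fingers measure 114 mm over their backs; the gripper's body (76 mm by 85 mm) begins 54 mm behind the grasp point. The pads swing forward as they close: fully open they stand 13 mm farther back than shut.
Start: joints at [1.251, 0.332, -0.065, 1.46, 0.022, 1.35, -0.088], TCP at [0.183, -0.598, 0.253] pointing down, gripper open.
Joint ranges: [-2.6, 2.6], [-0.5, 2.12], [-1.47, 1.34], [0.16, 2.42], [-1.27, 4.41], [0.06, 2.06], [-2.6, 2.6]. Speed limits (rad/s): [2.22, 2.22, 2.79, 2.79, 3.14, 3.14, 3.14].

INTERFACE

Orientations are given as a unit quaternion [x, y, z, w].
In Python, from workcell import manip, camera, ticket, boxes_of, outline_of gives the robot as it stands.
- The arm moves only by the tool carry_out, never from a script. Its argument "deltas" is a list of rows, each a list of 5 numbers: the shift along the tool's x, y, z as a fraction of full scale, then the turn about the tool's z as a fraction of full scale, then the opening, from -1 (shut) to 1 (fully open), so that 0 is half open. In form: [[tx, ty, tz, spin, gripper], ...]. A call has 1 to 20 rows; each row is the pose to reach, as a shift and turn from the pose commanded when the call began, along the tool's axes at that moment; what a row does not reach only later rows make up. Full scale, the value 1, is 150 mm for a shift and 30 degrees for a turn. A row lasts 1/8 s, in which the tool goes at most 62.5 mm and 10.7 degrees, less where a joint would pass 70% of its speed; a pose out of reach is approached as far as the arm can. A call with a number of a shift or a turn outside -1 to 1 is refused whole. A call with a gripper value outside its range is refused whole. The fingers move at their own pace and stop on an object; "force" is the grip in N (left out, the last holds). Time passes only in rows, so rows that repeat a pose let the fingers close. It gives the time, the measured TCP pose, the force, the opening and the grip force at its end, in the units of the state.
- manip.get_obs(): the state, without advancing time (a new reading comes with each control period).
- camera(name): name is "scene" or "top" or "wrist"; returns a dict with "img" (400x640x3 uint8, red, green, blue), "depth" (400x640 float32, m along the optical axis (not along the pixel's ray), 0 where there is no reading), "vertical_fov" (degrees; the focal length in pixels is half the picture's height over the tangent of half this angle, whatever the lens; pixels are square), "cx", "cy" (the principal point, pixels), "k1" (the pictures are not rectified: a ray, as slopes to the right and down, at radius r is drawn at 1 + k1 r^2 times it, then the intrinsics apply), "R" (3x3) and "t" (3): a world point X has camera coordinates R X + t. Camera axes: x right, y down, z forward; pixel columns grow to the right and rows downward; lengths in m; the calibration is good to about 2 mm. A picture is of the moment at which its call begins.
- ticket.hand_in(): hands the job in; it is judged then, once.
Trained networks look in a picture, given as the dict that the camera call returned (one of the last four; its "shot" number tells which), for a name from the list of things; names that differ only in an ending like _2 or _b are one class to them, and where a whole thing is asked for, a point or a joint stands for the part that bears it (a point fixed in the world has none). Each returns a list of dicts, best first, with "conf" (0 to 1); they miss things now and then, are a little off and sometimes report something else, mostly with a low value. They report only what shows in the picture. A call takes as long as a camera call. They do not tell look-alikes from the thing itself.
- boxes_of(query, picture): "position" ([x, y, z] in m, in world coordinates, good to about 4 mm: the middle of the surface that is visible of it).
- outline_of(query, picture): "region" (400x640 bool, what is visible of it).
The state is a dict: "clock": time; "joint_pos": joint angles; "joint_velocities": joint speeds; "tau": joint torques, N m; "position": TCP position; "ee_rot": TCP orientation; "ft_force": force on the tool from outside, world axes, zero at the start; "torque": the same for the moment, N m; "grip_width": opening from 0.0 (shut) to 1.0 (fully open); "grasp_force": force on a finger pad.
Only numpy, scipy, OpenCV 4.12 (cv2) and the standard library are available. Lean on these libraries where they do the work, as an engineer would, in place of code of your own. Each camera call takes 0.05 s, during which the arm holds its last target. There are 200 camera calls.

TASK

Lay the tea tray: stand the small cup upright in the middle of the round saucer, lay the lemon in the middle of the square plate, and stand the glass sugar shaker upright on the tray midway between saucer and plate, in line with the two. Lay the teaspoon flat on the tray beside the saucer, in the gap on the side away from the plate, parallel to the tray's short ends with its middle abreast of the saucer's middle and its handle towards the robot. Leave the brown-lidded spice jar and the garlic where they stand.

Things in the scene. Friction and masses are not known exactly. Their poses are not given: they have to be found in the camera images.
- tray: Fixed wooden serving tray with a dark rim and small dark metal end handles; 256 mm (its x) by 456 mm (its y). Origin: middle of the underside, on the worktop. x points away from the robot across the short way, y along the long side to the left (turned by up to 0.2 rad from the world axes). Its floor is 6 mm above the origin and 240 x 440 mm inside the rim; the rim is 8 mm thick and its top 14 mm above the origin. The end handles reach 20 mm beyond the tray's ends.
- saucer: Round shallow white dish fixed on the tray, 110 mm across, rim 11 mm high; the inner floor is flat, 70 mm across, 5 mm above the origin; the wall is 4 mm thick. Origin: centre of its underside, 6 mm above the worktop. Axes parallel to the tray's. It sits at the left or at the right, about 100 mm from the tray's middle; its neighbour the plate at the other end. Between it and the tray's end rim about 65 mm of tray floor are free.
- plate: Square white dish fixed on the tray, 120 x 120 mm with straight 5 mm thick sides 16 mm high; the inner floor is flat, 110 x 110 mm, 5 mm above the origin. Origin: centre of its underside, 6 mm above the worktop. Axes parallel to the tray's. Its centre is about 200 mm from the saucer's.
- cup_centre (a point): Small white loose cup with one handle, 59 mm across at the mouth, narrowing to 42 mm at the foot, 55 mm high, 0.13 kg. This point: on the axis of its round body, 27.5 mm above its foot. z up; the handle points along -y of its frame and reaches 53 mm from this point, so grip the body across its x axis.
- lemon_centre (a point): Loose yellow lemon, 75 mm long (its x), 58 mm wide (its y), 59 mm high, 0.115 kg. This point: its middle. Grip it across its y axis.
- shaker_centre (a point): Loose glass sugar shaker with a domed light-grey cap, round, 44 mm across, 90 mm high, 0.1 kg; above 70 mm it narrows to 34 mm. This point: on its axis, 45 mm above its foot.
- spoon_centre (a point): Loose steel teaspoon lying flat, 130 mm long (its x), up to 26 mm wide at the bowl, 11 mm high overall, 0.02 kg. This point: half-way along, 5.5 mm above what it lies on. x points to the bowl end, -x to the handle end; y across. Here, at the middle, it is gripped across y and is about 18 mm wide to the fingers (wider than the thin stem looks).
- spoon_bowl (a point): The centre of the teaspoon's bowl, 47 mm from the spoon's middle towards the bowl end.
- jar_centre (a point): Loose bystander: glass spice jar with a brown lid, 45 mm across, 88 mm high, behind the loose things; to be left alone. This point: on its axis, half-way up.
- garlic_centre (a point): Loose bystander: a garlic bulb, 50 mm across, 51 mm high; to be left alone. This point: its middle.
Things that resemble listed ones, but are neither listed nor needed, are in the scene too. Leave any green, pink or red look-alike of the part that bears shaker_centre alone.

How it is judged:
At the end, for the whole second after the job is handed in: Cup upright on the saucer within 14 mm of centre; lemon in the plate within 22 mm; shaker upright, 78-122 mm from both dish centres, within 24 mm across; spoon flat in the outer gap, 66-115 mm from saucer centre, within 30 mm of level, 0.22 rad parallel, handle near; all released, at rest (horizontal distance between cup_centre and saucer below 0.014 m and z of cup_centre in the frame of saucer between 0.026 and 0.04 m and angle between each of cup_centre, shaker_centre, spoon_centre's own z axis and vertical below 0.12 rad and horizontal distance between lemon_centre and plate below 0.022 m and z of lemon_centre in the frame of plate between 0.025 and 0.05 m and x of shaker_centre in the frame of saucer between -0.024 and 0.024 m and horizontal distance between shaker_centre and saucer between 0.078 and 0.122 m and x of shaker_centre in the frame of plate between -0.024 and 0.024 m and horizontal distance between shaker_centre and plate between 0.078 and 0.122 m and z of shaker_centre in the frame of tray between 0.046 and 0.056 m and x of spoon_centre in the frame of saucer between -0.03 and 0.03 m and horizontal distance between spoon_centre and saucer between 0.066 and 0.115 m and horizontal distance between spoon_centre and plate above 0.24 m and angle between the x axis of spoon_centre and the x axis of tray, either way round below 0.22 rad and x of spoon_bowl in the frame of saucer above 0.01 m and z of spoon_centre in the frame of tray between 0.007 and 0.018 m and linear speed of each of cup, lemon, shaker, spoon below 0.02 m/s); the robot touches nothing.
It fails at once if the spice jar was moved or knocked over (distance of jar_centre from where it was at the start of the episode above 0.02 m).
It fails at once if the garlic was moved (distance of garlic_centre from where it was at the start of the episode above 0.02 m).
It also fails if it takes over 109 s, if anything falls off the work surface, if the arm or the gripper's body presses on something with over 40 N, if the wrist force passes 120 N, or if a joint passes its speed limit or range.

## Working session

There is one attempt and no reset: what is moved stays moved. The work goes in short steps, Python scripts to look and compute and a tool call to move; the robot and the scene stay as the last step left them, time stands still between calls to the robot, and variables do not carry over. Pictures are saved under pics/ and viewed, at most 14 in all, crops included, and the job is handed in when it is done.

Besides the shell and the picture viewer there is one more tool, called after "Request:" by a JSON object that holds its "name" and its "arguments", one argument or row to a line. carry_out: Moves the arm, as the interface text tells. Its arguments: {"type":"object","properties":{"deltas":{"type":"array","items":{"type":"array","items":{"type":"number"}}},"force":{"type":"number"}},"required":["deltas"]}

```bash
mkdir -p pics; cat > h.py <<'E'
import numpy as np, cv2
from workcell import manip, camera, ticket, boxes_of, outline_of
from scipy.spatial.transform import Rotation as Ro
def save(c,n,crop=None):
    im=c["img"][:,:,::-1]
    if crop: x0,y0,x1,y1=crop; im=cv2.resize(im[y0:y1,x0:x1],None,fx=2,fy=2)
    cv2.imwrite("pics/"+n,im)
def intr(c):
    f=200/np.tan(np.radians(c["vertical_fov"])/2); return f,c["cx"],c["cy"],c["k1"]
def cloud(c):
    f,cx,cy,k=intr(c); v,u=np.mgrid[0:400,0:640]
    a=(u-cx)/f;b=(v-cy)/f; x,y=a.copy(),b.copy()
    for _ in range(8):
        s=1+k*(x*x+y*y); x,y=a/s,b/s
    z=c["depth"]; P=np.stack([x*z,y*z,z],-1)
    return (P-c["t"])@c["R"]
def pts(c,reg):
    m=reg&(c["depth"]>0); return cloud(c)[m]
def st():
    o=manip.get_obs(); print(round(o["clock"],2),np.round(o["position"],4),np.round(o["ee_rot"],4),np.round(o["joint_pos"],3),round(o["grip_width"],3),np.round(o["ft_force"],1)); return o
E
python3 - <<'E'
from h import *
st()
for n in ["top","scene"]:
    c=camera(n); save(c,n+"0.png")
    print(n,c["t"],c["R"].round(2).tolist())
    for q in ["tray","saucer","plate","cup_centre","lemon_centre","shaker_centre","spoon_centre","spoon_bowl","jar_centre","garlic_centre"]:
        print(q,[(round(d["conf"],2),np.round(d["position"],3).tolist()) for d in boxes_of(q,c)[:4]])
E
```

```text
0.0 [ 0.1827 -0.5973  0.2525] [ 9.890e-01  1.479e-01 -1.000e-04 -7.000e-04] [ 1.251  0.333 -0.065  1.461  0.022  1.35  -0.088] 0.998 [-0.7 -0.  -0.4]
top [-0.08116585  0.58376037  1.20381609] [[-0.02, -1.0, -0.01], [-0.99, 0.02, -0.14], [0.14, 0.01, -0.99]]
tray [(0.77, [0.525, 0.183, 0.005])]
saucer [(0.68, [0.435, -0.21, 0.003])]
plate [(0.97, [0.506, 0.3, 0.01])]
cup_centre [(0.9, [0.582, -0.229, 0.031])]
lemon_centre [(0.76, [0.414, -0.376, 0.049])]
shaker_centre [(0.82, [0.532, -0.488, 0.031]), (0.79, [0.392, -0.519, 0.037]), (0.59, [0.654, -0.458, 0.038]), (0.55, [0.57, -0.366, 0.079])]
spoon_centre [(0.51, [0.435, -0.209, 0.004])]
spoon_bowl [(0.71, [0.438, -0.214, 0.007]), (0.48, [0.414, -0.377, 0.052])]
jar_centre [(0.62, [0.71, -0.17, 0.089])]
garlic_centre [(0.53, [0.716, -0.308, 0.031])]
scene [0.4219837  0.33774381 1.01895909] [[-0.84, -0.54, -0.0], [-0.41, 0.64, -0.65], [0.35, -0.55, -0.76]]
tray [(0.8, [0.509, 0.218, 0.006])]
saucer [(0.81, [0.517, 0.098, 0.012]), (0.45, [0.711, -0.156, 0.06]), (0.2, [0.412, -0.366, 0.045])]
plate [(0.83, [0.51, 0.304, 0.008]), (0.67, [0.719, -0.302, 0.027])]
cup_centre [(0.92, [0.582, -0.223, 0.04])]
lemon_centre [(0.63, [0.415, -0.369, 0.045]), (0.62, [0.509, 0.218, 0.008])]
shaker_centre [(0.84, [0.386, -0.509, 0.029]), (0.69, [0.649, -0.443, 0.034]), (0.64, [0.571, -0.359, 0.051]), (0.58, [0.532, -0.477, 0.028])]
spoon_centre [(0.53, [0.435, -0.209, 0.003])]
spoon_bowl [(0.49, [0.435, -0.208, 0.007])]
jar_centre [(0.84, [0.709, -0.157, 0.063])]
garlic_centre [(0.52, [0.715, -0.3, 0.028]), (0.17, [0.517, 0.095, 0.008])]
```

View pics/top0.png

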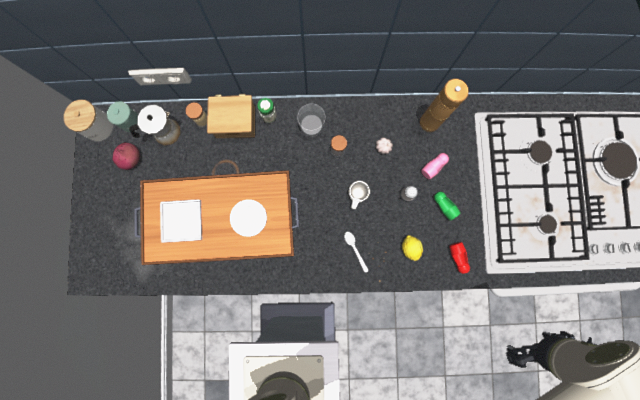

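View pics/scene0.png

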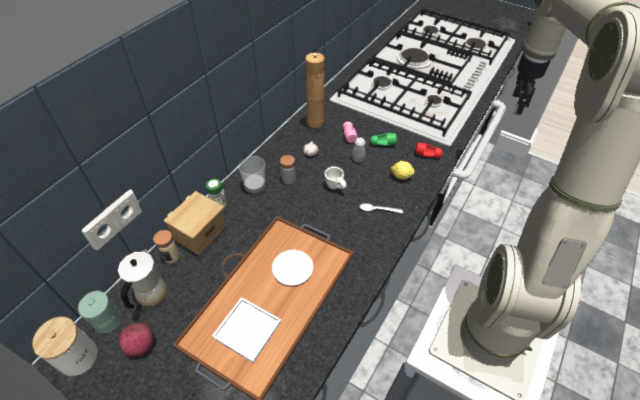

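The top view shows the tray on the left with the saucer at (248,217) and the plate at (181,221). The loose things are the cup (359,191) with its handle down-left, the upright shaker (410,193), the lemon (413,248) and the spoon from bowl (349,238) to handle (366,271). The jar is at (339,143) and the garlic at (384,145). Next I measure poses from the outlines and depth.

```bash
python3 - <<'E'
from h import *
def rect(p):
    r=cv2.minAreaRect((p[:,:2]*1000).astype(np.float32)); return np.round(r[0],1),np.round(r[1],1),round(r[2],1)
for n in ["top","scene"]:
    c=camera(n); C=cloud(c)
    print(n)
    for q in ["tray","saucer","plate","cup_centre","lemon_centre","shaker_centre","spoon_centre","jar_centre","garlic_centre"]:
        for d in outline_of(q,c)[:4]:
            m=(d["region"]&(c["depth"]>0)).astype(np.uint8)
            if q not in("spoon_centre",): m=cv2.erode(m,np.ones((2,2),np.uint8))
            p=C[m>0]
            if len(p)<10: continue
            p=p[np.linalg.norm(p-np.median(p,0),axis=1)<(.3 if q=="tray" else .1)]
            w,v=np.linalg.eigh(np.cov(p[:,:2].T)); a=np.degrees(np.arctan2(v[1,1],v[0,1]))
            print(q,round(d["conf"],2),len(p),"mean",p.mean(0).round(3),"z",np.percentile(p[:,2],[2,98]).round(3),"rect",*rect(p),"pca",round(a,1))
E
```

```text
top
tray 0.86 9519 mean [0.518 0.183 0.006] z [0.001 0.015] rect [516.8 192. ] [252.9 488.2] 2.4 pca 91.4
tray 0.29 146 mean [ 0.569 -0.37   0.077] z [0.042 0.092] rect [ 570.3 -372.9] [32.5 29.4] 82.1 pca 54.1
saucer 0.8 960 mean [0.513 0.095 0.012] z [0.006 0.019] rect [512.9  94.2] [102.2 101.8] 26.1 pca -147.6
plate 0.58 1572 mean [0.507 0.297 0.012] z [0.005 0.023] rect [506.4 295.2] [121. 120.] 2.7 pca 49.2
cup_centre 0.77 314 mean [ 0.581 -0.235  0.027] z [0.004 0.057] rect [ 575.2 -236.3] [69.  50.5] 6.5 pca 162.8
lemon_centre 0.69 315 mean [ 0.414 -0.377  0.051] z [0.038 0.06 ] rect [ 413.6 -378.4] [57.3 52.8] 53.8 pca -160.6
shaker_centre 0.77 325 mean [ 0.534 -0.489  0.035] z [0.025 0.046] rect [ 537. -489.] [84.3 35.6] 34.3 pca -147.8
shaker_centre 0.74 340 mean [ 0.385 -0.519  0.036] z [0.024 0.046] rect [ 382.3 -522.1] [86.7 37.9] 19.1 pca -162.0
shaker_centre 0.71 273 mean [ 0.653 -0.46   0.037] z [0.024 0.044] rect [ 656.8 -465.1] [33.6 82.5] 41.9 pca 130.9
shaker_centre 0.66 179 mean [ 0.568 -0.371  0.069] z [0.004 0.092] rect [ 566.9 -379.5] [50.3 30.9] 70.8 pca 70.
[... 1213 characters left out ...]
 -160.0
shaker_centre 0.72 194 mean [ 0.646 -0.445  0.032] z [0.009 0.044] rect [ 654.5 -467.3] [ 44.4 101. ] 30.0 pca 131.2
shaker_centre 0.64 245 mean [ 0.53  -0.48   0.029] z [0.009 0.043] rect [ 532.  -481.3] [86.  29.5] 30.9 pca -149.5
spoon_centre 0.74 373 mean [ 0.578 -0.226  0.038] z [0.009 0.056] rect [ 575.4 -220.6] [56.5 77.6] 41.0 pca 138.1
spoon_centre 0.46 173 mean [ 0.417 -0.217  0.004] z [-0.004  0.011] rect [ 411.7 -221.8] [121.2  28.5] 29.6 pca -154.3
jar_centre 0.57 287 mean [ 0.707 -0.162  0.059] z [0.009 0.09 ] rect [ 710.8 -168.8] [42.8 33.6] 70.6 pca 57.1
garlic_centre 0.42 129 mean [ 0.715 -0.303  0.029] z [0.011 0.043] rect [ 715.4 -304.9] [44.8 35.7] 52.7 pca -139.5
```

```bash
cat >> h.py <<'E'
def phi(o=None):
    o=o or manip.get_obs(); x=Ro.from_quat(o["ee_rot"]).as_matrix()[:,0]; return np.degrees(np.arctan2(x[1],x[0]))
def go(xyz,ph=None,o=None):
    "fractions from the present pose to TCP xyz, tool-x heading ph (deg)"
    o=o or manip.get_obs(); R=Ro.from_quat(o["ee_rot"]).as_matrix()
    d=R.T@(np.array(xyz)-o["position"])/.15
    s=0 if ph is None else -(ph-phi(o))/30
    print("->",np.round(xyz,3),"frac",d.round(3),"spin",round(s,3))
E
python3 -c "
from h import *
st();print(phi());go([.413,-.375,.2])"
```

```text
2.1 [ 0.1828 -0.5977  0.2533] [0.989  0.1478 0.     0.    ] [ 1.251  0.332 -0.065  1.46   0.022  1.35  -0.089] 1.002 [ 0.3  0.1 -0. ]
17.002770373401134
-> [ 0.413 -0.375  0.2  ] frac [ 1.902 -0.971  0.355] spin 0
```

Request:
{"name": "carry_out", "arguments": {
  "deltas": [
    [0.4,-0.2,0.1,0,1],
    [0.8,-0.4,0.15,0,1],
    [0.95,-0.48,0.18,0,1],
    [0.95,-0.48,0.18,0,1]
  ]
}}

```text
clock: 2.6
position: [0.3008, -0.4846, 0.2262]
ee_rot: [0.989, 0.151, 0.0, -0.0]
ft_force: [-0.1, -1.2, 0.3]
grip_width: 0.998
grasp_force: 0.0
```

Request:
{"name": "carry_out", "arguments": {
  "deltas": [
    [0.4,-0.2,0.1,0,1],
    [0.8,-0.4,0.15,0,1],
    [0.95,-0.48,0.18,0,1],
    [0.95,-0.48,0.18,0,1],
    [0.95,-0.48,0.18,0,1]
  ]
}}

```text
clock: 3.22
position: [0.4122, -0.3782, 0.1995]
ee_rot: [0.989, 0.147, -0.0, 0.0]
ft_force: [0.6, 0.2, -0.1]
grip_width: 0.996
grasp_force: 0.0
```

```bash
python3 - <<'E'
from h import *
st()
c=camera("wrist"); save(c,"w1.png"); C=cloud(c)
for d in outline_of("lemon_centre",c)[:2]:
    p=C[d["region"]&(c["depth"]>0)]; p=p[(p[:,2]>.01)&(p[:,2]<.08)]
    r=cv2.minAreaRect((p[:,:2]*1000).astype(np.float32)); w,v=np.linalg.eigh(np.cov(p[:,:2].T))
    print(d["conf"],len(p),p.mean(0),p.min(0),p.max(0),r,np.degrees(np.arctan2(v[1,1],v[0,1])),w**.5)
E
```

```text
3.23 [ 0.4122 -0.3782  0.1995] [ 9.892e-01  1.469e-01 -2.000e-04  4.000e-04] [ 0.885  0.239 -0.259  1.699  0.066  1.212 -0.666] 0.996 [ 0.6  0.2 -0.1]
0.84 4267 [ 0.42239115 -0.37790117  0.04844633] [ 0.38293874 -0.40896548  0.02377854] [ 0.45333257 -0.35012961  0.05975421] ((417.5321044921875, -379.2335205078125), (60.78066635131836, 61.70927047729492), 64.49694061279297) -162.92459904640225 [0.01361322 0.01619485]
0.43 60 [ 0.41407892 -0.21782334  0.01038523] [ 0.39691707 -0.22742859  0.01000768] [ 0.42420262 -0.21110774  0.01129704] ((411.2931213378906, -219.6136932373047), (29.278234481811523, 5.907108306884766), 25.62255096435547) -154.80188376193064 [0.00169932 0.0078078 ]
```

View pics/w1.png

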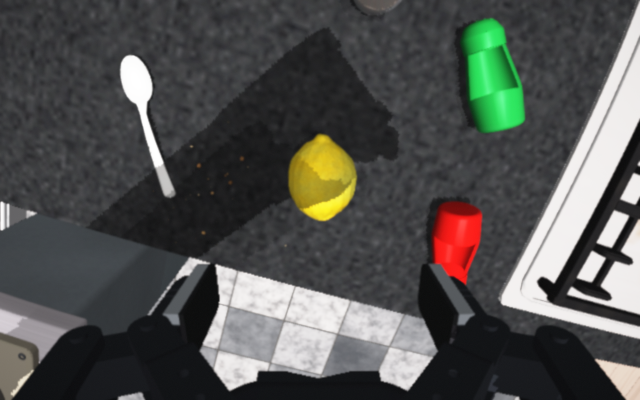

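The wrist view shows the lemon at (322,178) with its long axis along tool x, so the present heading suits the grasp.

Request:
{"name": "carry_out", "arguments": {
  "deltas": [
    [0.03,0.015,0.35,0,1],
    [0.03,0.015,0.7,0,1],
    [0.03,0.015,0.75,0,1]
  ]
}}

```text
clock: 3.7
position: [0.4155, -0.3771, 0.0839]
ee_rot: [0.989, 0.147, -0.002, -0.002]
ft_force: [0.8, 0.6, 0.7]
grip_width: 1.0
grasp_force: 0.0
```

Request:
{"name": "carry_out", "arguments": {
  "deltas": [
    [0,0,0.2,0,1],
    [0,0,0.36,0,1],
    [0,0,0.36,0,-1],
    [0,0,0.36,0,-1],
    [0,0,0.36,0,-1],
    [0,0,0.36,0,-1],
    [0,0,0.36,0,-1]
  ],
  "force": 40
}}

```text
clock: 4.58
position: [0.419, -0.3788, 0.0353]
ee_rot: [0.989, 0.148, 0.001, 0.001]
ft_force: [-1.6, 0.8, 7.3]
grip_width: 0.643
grasp_force: 42.7
```

Request:
{"name": "carry_out", "arguments": {
  "deltas": [
    [0,0,-0.3,0,-1],
    [0,0,-0.6,0,-1],
    [0,0,-0.9,0,-1],
    [0,0,-0.9,0,-1]
  ]
}}

```text
clock: 5.08
position: [0.4201, -0.379, 0.1731]
ee_rot: [0.989, 0.148, 0.003, 0.003]
ft_force: [-0.1, 0.0, -2.4]
grip_width: 0.645
grasp_force: 43.3
```

```bash
python3 - <<'E'
from h import *
st(); print(phi())
go([.507,.298,.17]); go([.507,.298,.17],92)
E
```

```text
5.08 [ 0.4201 -0.379   0.1731] [0.989  0.1477 0.0027 0.0033] [ 0.879  0.27  -0.264  1.72   0.077  1.154 -0.68 ] 0.645 [-0.1  0.  -2.4]
16.993452707265877
-> [0.507 0.298 0.17 ] frac [ 1.873e+00 -4.147e+00 -2.000e-03] spin 0
-> [0.507 0.298 0.17 ] frac [ 1.873e+00 -4.147e+00 -2.000e-03] spin -2.5
```

Request:
{"name": "carry_out", "arguments": {
  "deltas": [
    [0.1,-0.22,0,0,-1],
    [0.24,-0.54,0,0,-1],
    [0.42,-0.92,0,0,-1]
  ]
}}

```text
clock: 5.45
position: [0.4376, -0.2266, 0.1677]
ee_rot: [0.989, 0.147, -0.0, 0.0]
ft_force: [0.6, -0.0, -1.4]
grip_width: 0.65
grasp_force: 43.3
```

Request:
{"name": "carry_out", "arguments": {
  "deltas": [
    [0.16,-0.36,0,0,-1],
    [0.3,-0.68,0,0,-1],
    [0.42,-0.92,0,0,-1]
  ]
}}

```text
clock: 5.82
position: [0.4577, -0.075, 0.1679]
ee_rot: [0.989, 0.149, 0.0, 0.0]
ft_force: [-0.1, -0.1, -2.2]
grip_width: 0.642
grasp_force: 43.3
```

Request:
{"name": "carry_out", "arguments": {
  "deltas": [
    [0.16,-0.36,0,0,-1],
    [0.3,-0.68,0,0,-1],
    [0.42,-0.92,0,0,-1]
  ]
}}

```text
clock: 6.2
position: [0.4774, 0.0754, 0.1679]
ee_rot: [0.989, 0.149, 0.0, 0.0]
ft_force: [0.3, 0.4, -1.3]
grip_width: 0.642
grasp_force: 43.3
```

Request:
{"name": "carry_out", "arguments": {
  "deltas": [
    [0.16,-0.36,0,0,-1],
    [0.3,-0.68,0,0,-1],
    [0.42,-0.92,0,0,-1],
    [0.42,-0.92,0,0,-1]
  ]
}}

```text
clock: 6.7
position: [0.4967, 0.2271, 0.1676]
ee_rot: [0.989, 0.15, -0.0, -0.001]
ft_force: [0.1, 0.7, -1.6]
grip_width: 0.643
grasp_force: 43.3
```

```bash
python3 - <<'E'
from h import *
st(); print(phi())
c=camera("wrist"); save(c,"w2.png"); C=cloud(c)
for q in ["plate","saucer","tray"]:
  for d in outline_of(q,c)[:1]:
    p=C[d["region"]&(c["depth"]>0)]; p=p[(p[:,2]>.0)&(p[:,2]<.03)]
    print(q,d["conf"],len(p),p.mean(0),p.min(0),p.max(0),cv2.minAreaRect((p[:,:2]*1000).astype(np.float32)))
go([.507,.298,.10])
E
```

```text
6.7 [0.4967 0.2271 0.1676] [ 9.886e-01  1.503e-01 -2.000e-04 -1.000e-03] [ 0.112  0.308 -0.726  1.749  0.219  1.167 -1.946] 0.643 [ 0.1  0.7 -1.6]
17.28951312050791
plate 0.96 23550 [0.51391638 0.30237098 0.01202572] [0.44176377 0.23777757 0.00329324] [0.57396812 0.36894626 0.02336392] ((507.90289306640625, 303.1988525390625), (127.34077453613281, 128.46841430664062), 2.614725351333618)
saucer 0.93 11948 [0.51719142 0.09691365 0.01227567] [0.46194962 0.04297565 0.00787891] [0.56995501 0.15222216 0.01801744] ((516.3927001953125, 97.93376159667969), (107.70752716064453, 108.80293273925781), 8.860321044921875)
tray 0.61 101601 [0.54485049 0.20137758 0.00604469] [ 3.76392903e-01 -4.98977826e-02  1.35659606e-04] [0.65503575 0.44639127 0.02224882] ((520.2269287109375, 198.17137145996094), (257.6588439941406, 495.8011779785156), 4.8599138259887695)
-> [0.507 0.298 0.1  ] frac [ 0.207 -0.467  0.45 ] spin 0
```

View pics/w2.png

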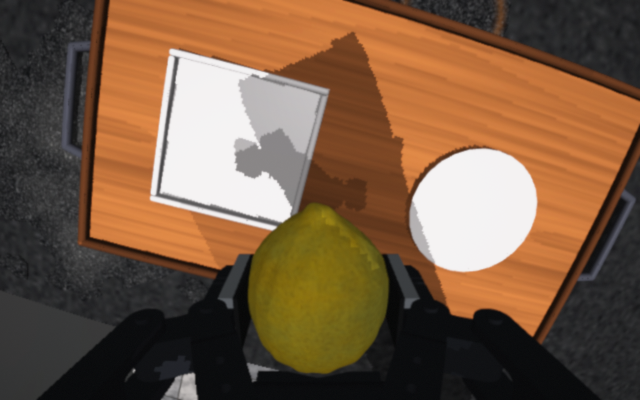

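Request:
{"name": "carry_out", "arguments": {
  "deltas": [
    [0.12,-0.26,0,0,-1],
    [0.22,-0.48,0.1,0,-1],
    [0.22,-0.48,0.4,0,-1],
    [0.22,-0.48,0.6,0,-1],
    [0.22,-0.48,0.75,0,-1],
    [0.22,-0.48,0.8,0,-1],
    [0.22,-0.48,0.8,0,-1],
    [0.22,-0.48,0.8,0,0.6],
    [0.22,-0.48,0.8,0,0.6],
    [0.22,-0.48,0.8,0,0.6]
  ]
}}

```text
clock: 8.15
position: [0.5084, 0.3022, 0.0483]
ee_rot: [0.989, 0.148, 0.0, -0.0]
ft_force: [0.0, 0.8, 0.3]
grip_width: 0.799
grasp_force: 0.0
```

Request:
{"name": "carry_out", "arguments": {
  "deltas": [
    [0,0,-0.2,0,1],
    [0,0,-0.5,0,1],
    [0,0,-0.9,0,1],
    [0,0,-0.9,0,1]
  ]
}}

```text
clock: 8.65
position: [0.51, 0.3038, 0.188]
ee_rot: [0.989, 0.148, 0.004, -0.001]
ft_force: [0.2, 0.3, -0.7]
grip_width: 1.002
grasp_force: 0.0
```

```bash
python3 - <<'E'
from h import *
st(); print(phi())
c=camera("wrist"); save(c,"w3.png"); C=cloud(c)
for q in ["lemon_centre","plate","saucer"]:
  for d in outline_of(q,c)[:1]:
    p=C[d["region"]&(c["depth"]>0)]; p=p[(p[:,2]>.0)]
    print(q,d["conf"],len(p),p.mean(0),p.min(0),p.max(0),cv2.minAreaRect((p[:,:2]*1000).astype(np.float32)))
go([.567,-.370,.2])
E
```

```text
8.65 [0.51   0.3038 0.188 ] [ 0.989   0.1479  0.004  -0.0013] [-0.024  0.396 -0.738  1.609  0.281  1.237 -2.089] 1.002 [ 0.2  0.3 -0.7]
17.01159631578036
lemon_centre 0.86 4786 [0.51365585 0.30362126 0.05945333] [0.45769834 0.27355211 0.0098875 ] [0.54377494 0.33076276 0.07075526] ((502.6443176269531, 304.5371398925781), (58.403465270996094, 74.64643096923828), 70.43965148925781)
plate 0.94 14314 [0.51748112 0.30121445 0.01285129] [0.44193702 0.2328128  0.00377028] [0.57330431 0.36378809 0.052559  ] ((507.7077331542969, 298.6947021484375), (127.7048568725586, 128.15798950195312), 2.1690893173217773)
saucer 0.67 9069 [0.51654832 0.09603715 0.0122533 ] [0.46108384 0.03217568 0.00391323] [0.56972008 0.15242795 0.0186569 ] ((516.558837890625, 92.9560546875), (108.5016098022461, 118.3644027709961), 9.507030487060547)
-> [ 0.567 -0.37   0.2  ] frac [-0.931  4.397 -0.118] spin 0
```

View pics/w3.png

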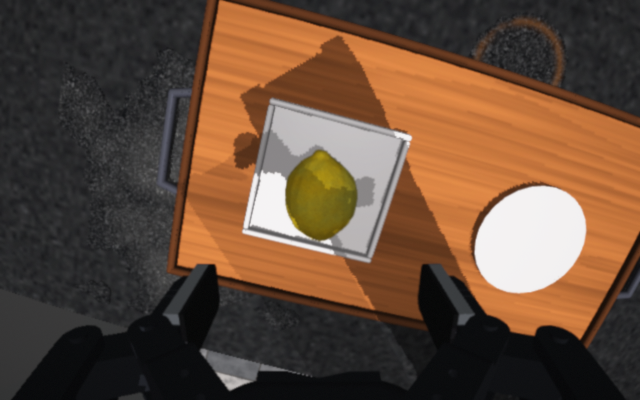

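The lemon sits in the middle of the plate. Next is the shaker.

Request:
{"name": "carry_out", "arguments": {
  "deltas": [
    [-0.06,0.3,0,0,1],
    [-0.14,0.65,0,0,1],
    [-0.19,0.92,0,0,1]
  ]
}}

```text
clock: 9.22
position: [0.5208, 0.1591, 0.1813]
ee_rot: [0.989, 0.147, -0.001, 0.0]
ft_force: [0.3, -0.1, -0.1]
grip_width: 1.0
grasp_force: 0.0
```

Request:
{"name": "carry_out", "arguments": {
  "deltas": [
    [-0.08,0.38,0,0,1],
    [-0.15,0.72,0,0,1],
    [-0.19,0.92,0,0,1]
  ]
}}

```text
clock: 9.6
position: [0.5337, 0.018, 0.1814]
ee_rot: [0.989, 0.146, -0.001, 0.0]
ft_force: [-0.3, 0.8, 0.1]
grip_width: 1.001
grasp_force: 0.0
```

Request:
{"name": "carry_out", "arguments": {
  "deltas": [
    [-0.08,0.38,0,0,1],
    [-0.15,0.72,0,0,1],
    [-0.19,0.92,0,0,1]
  ]
}}

```text
clock: 9.98
position: [0.5465, -0.1221, 0.1813]
ee_rot: [0.989, 0.146, -0.001, -0.0]
ft_force: [0.2, 0.8, -0.3]
grip_width: 0.998
grasp_force: 0.0
```

Request:
{"name": "carry_out", "arguments": {
  "deltas": [
    [-0.08,0.38,0,0,1],
    [-0.15,0.72,0,0,1],
    [-0.19,0.92,0,0,1]
  ]
}}

```text
clock: 10.35
position: [0.5594, -0.2623, 0.181]
ee_rot: [0.989, 0.146, -0.001, -0.0]
ft_force: [-0.0, 0.3, 0.2]
grip_width: 1.006
grasp_force: 0.0
```

Request:
{"name": "carry_out", "arguments": {
  "deltas": [
    [-0.08,0.38,-0.05,0,1],
    [-0.17,0.68,-0.1,0,1],
    [-0.17,0.68,-0.1,0,1],
    [-0.17,0.68,-0.1,0,1]
  ]
}}

```text
clock: 10.85
position: [0.5658, -0.3633, 0.1963]
ee_rot: [0.989, 0.148, -0.001, -0.001]
ft_force: [0.4, 0.2, 0.2]
grip_width: 0.999
grasp_force: 0.0
```

```bash
python3 - <<'E'
from h import *
st(); print(phi())
c=camera("wrist"); save(c,"w4.png"); C=cloud(c)
for q in ["shaker_centre","cup_centre","garlic_centre","spoon_centre"]:
  for d in outline_of(q,c)[:4]:
    p=C[d["region"]&(c["depth"]>0)]; p=p[(p[:,2]>.003)]
    if len(p)<20: continue
    print(q,d["conf"],len(p),p.mean(0).round(3),p.min(0).round(3),p.max(0).round(3))
    t=p[p[:,2]>p[:,2].max()-.012]; print("  top",t.mean(0).round(4),(t.min(0)/2+t.max(0)/2).round(4),np.ptp(t,0).round(3))
E
```

```text
10.85 [ 0.5658 -0.3633  0.1963] [ 9.890e-01  1.481e-01 -7.000e-04 -1.000e-03] [ 0.798  0.504 -0.418  1.375  0.204  1.307 -0.901] 0.999 [0.4 0.2 0.2]
17.030048362630065
shaker_centre 0.93 2948 [ 0.551 -0.48   0.032] [ 0.516 -0.523  0.006] [ 0.592 -0.401  0.198]
  top [ 0.5892 -0.4084  0.1928] [ 0.5894 -0.4079  0.193 ] [0.005 0.014 0.011]
shaker_centre 0.89 2783 [ 0.582 -0.372  0.07 ] [ 0.558 -0.397  0.004] [ 0.598 -0.355  0.09 ]
  top [ 0.5768 -0.3733  0.085 ] [ 0.575  -0.3743  0.0843] [0.033 0.033 0.012]
shaker_centre 0.89 1624 [ 0.414 -0.506  0.03 ] [ 0.374 -0.529  0.005] [ 0.431 -0.49   0.043]
  top [ 0.4107 -0.5075  0.0376] [ 0.4054 -0.5092  0.0373] [0.048 0.032 0.012]
shaker_centre 0.73 4893 [ 0.658 -0.457  0.033] [ 0.62  -0.503  0.005] [ 0.697 -0.42   0.043]
  top [ 0.6552 -0.4559  0.0367] [ 0.6567 -0.46    0.0372] [0.068 0.074 0.012]
cup_centre 0.85 5561 [ 0.578 -0.223  0.034] [ 0.535 -0.258  0.004] [ 0.613 -0.2    0.056]
  top [ 0.5771 -0.2252  0.0518] [ 0.5747 -0.229   0.0501] [0.077 0.059 0.012]
garlic_centre 0.54 83 [ 0.701 -0.318  0.022] [ 0.7   -0.325  0.014] [ 0.704 -0.308  0.028]
  top [ 0.7013 -0.3183  0.0226] [ 0.702  -0.3165  0.022 ] [0.005 0.017 0.012]
spoon_centre 0.72 781 [ 0.429 -0.21   0.006] [ 0.37  -0.238  0.003] [ 0.469 -0.186  0.011]
  top [ 0.4287 -0.2096  0.0063] [ 0.4197 -0.2121  0.0072] [0.099 0.052 0.008]
```

View pics/w4.png

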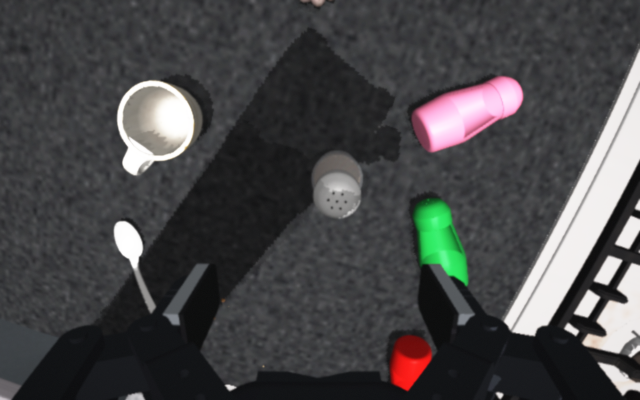

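The shaker's cap shows at (338,195), upright, with the cup at (158,122) and its handle at (135,160).

Request:
{"name": "carry_out", "arguments": {
  "deltas": [
    [0.03,0.08,0,0,1],
    [0.03,0.08,0.3,0,1],
    [0.03,0.08,0.6,0,1],
    [0.03,0.08,0.85,0,1],
    [0.03,0.08,0.93,0,1],
    [0.03,0.08,0.93,0,1],
    [0.03,0.08,0.93,0,-1],
    [0.03,0.08,0.93,0,-1],
    [0.03,0.08,0.93,0,-1],
    [0.03,0.08,0.93,0,-1],
    [0.03,0.08,0.93,0,-1],
    [0.03,0.08,0.93,0,-1]
  ],
  "force": 40
}}

```text
clock: 12.6
position: [0.5744, -0.3748, 0.0599]
ee_rot: [0.989, 0.148, 0.001, 0.001]
ft_force: [-1.4, 1.1, 6.0]
grip_width: 0.431
grasp_force: 39.2
```

Request:
{"name": "carry_out", "arguments": {
  "deltas": [
    [0,0,-0.1,0,-1],
    [0,0,-0.4,0,-1],
    [0,0,-0.8,0,-1],
    [0,0,-0.9,0,-1],
    [0,0,-0.9,0,-1]
  ]
}}

```text
clock: 13.22
position: [0.5743, -0.3745, 0.1948]
ee_rot: [0.989, 0.148, 0.001, 0.001]
ft_force: [-0.3, 0.5, -1.9]
grip_width: 0.433
grasp_force: 39.6
```

```bash
python3 - <<'E'
from h import *
st(); print(phi())
go([.512,.199,.19])
c=camera("wrist"); C=cloud(c)
for d in outline_of("shaker_centre",c)[:4]:
    p=C[d["region"]&(c["depth"]>0)]
    print(d["conf"],len(p),p.mean(0).round(3),np.percentile(p,[2,98],axis=0).round(3).tolist())
E
```

```text
13.22 [ 0.5743 -0.3745  0.1948] [9.890e-01 1.479e-01 9.000e-04 9.000e-04] [ 0.795  0.53  -0.413  1.341  0.212  1.312 -0.895] 0.433 [-0.3  0.5 -1.9]
17.00626873351959
-> [0.512 0.199 0.19 ] frac [ 0.721 -3.778  0.026] spin 0
0.96 4896 [ 0.659 -0.457  0.033] [[0.625, -0.495, 0.015], [0.692, -0.424, 0.042]]
0.83 3844 [ 0.543 -0.484  0.032] [[0.504, -0.516, 0.016], [0.579, -0.456, 0.042]]
0.56 13054 [ 0.583 -0.371  0.199] [[0.564, -0.389, 0.142], [0.596, -0.356, 0.223]]
```

Request:
{"name": "carry_out", "arguments": {
  "deltas": [
    [0.05,-0.25,0,0,-1],
    [0.12,-0.62,0,0,-1],
    [0.18,-0.945,0,0,-1]
  ]
}}

```text
clock: 13.7
position: [0.557, -0.2286, 0.1912]
ee_rot: [0.989, 0.148, -0.001, -0.001]
ft_force: [0.8, 0.4, -0.6]
grip_width: 0.434
grasp_force: 39.7
```

Request:
{"name": "carry_out", "arguments": {
  "deltas": [
    [0.07,-0.38,0,0,-1],
    [0.14,-0.72,0,0,-1],
    [0.18,-0.945,0,0,-1]
  ]
}}

```text
clock: 14.08
position: [0.5413, -0.0846, 0.1916]
ee_rot: [0.989, 0.149, -0.001, -0.001]
ft_force: [0.9, -0.3, -0.9]
grip_width: 0.434
grasp_force: 39.7
```

Request:
{"name": "carry_out", "arguments": {
  "deltas": [
    [0.07,-0.38,0,0,-1],
    [0.14,-0.72,0,0,-1],
    [0.18,-0.945,0,0,-1]
  ]
}}

```text
clock: 14.45
position: [0.5255, 0.0586, 0.1917]
ee_rot: [0.989, 0.149, -0.001, -0.0]
ft_force: [0.6, -0.9, -0.9]
grip_width: 0.43
grasp_force: 39.7
```

Request:
{"name": "carry_out", "arguments": {
  "deltas": [
    [0.07,-0.35,0,0,-1],
    [0.13,-0.65,0,0,-1],
    [0.17,-0.85,0,0,-1],
    [0.18,-0.945,0,0,-1],
    [0.18,-0.945,0,0,-1],
    [0.18,-0.945,0,0,-1]
  ]
}}

```text
clock: 15.2
position: [0.5116, 0.1977, 0.1928]
ee_rot: [0.989, 0.147, -0.0, 0.0]
ft_force: [0.3, -1.1, -1.4]
grip_width: 0.428
grasp_force: 39.7
```

```bash
python3 - <<'E'
from h import *
st(); print(phi())
go([.5115,.199,.0685])
E
```

```text
15.2 [0.5116 0.1977 0.1928] [ 9.892e-01  1.469e-01 -4.000e-04  5.000e-04] [ 0.177  0.29  -0.733  1.713  0.206  1.218 -1.883] 0.428 [ 0.3 -1.1 -1.4]
16.892658904883834
-> [0.511 0.199 0.068] frac [ 0.003 -0.009  0.829] spin 0
```

Request:
{"name": "carry_out", "arguments": {
  "deltas": [
    [0,-0.01,0.2,0,-1],
    [0,-0.01,0.5,0,-1],
    [0,-0.01,0.7,0,-1],
    [0,-0.01,0.8,0,-1],
    [0,-0.01,0.82,0,-1],
    [0,-0.01,0.835,0,-1],
    [0,-0.01,0.84,0,-1]
  ]
}}

```text
clock: 16.08
position: [0.5115, 0.201, 0.0682]
ee_rot: [0.989, 0.148, 0.001, -0.0]
ft_force: [0.3, -0.9, -1.5]
grip_width: 0.435
grasp_force: 39.7
```

Request:
{"name": "carry_out", "arguments": {
  "deltas": [
    [0,0,0,0,0.1],
    [0,0,0,0,0.3],
    [0,0,0,0,0.3],
    [0,0,0,0,0.3]
  ]
}}

```text
clock: 16.58
position: [0.5109, 0.2009, 0.0674]
ee_rot: [0.989, 0.148, 0.0, 0.0]
ft_force: [-0.4, 0.4, -0.3]
grip_width: 0.65
grasp_force: 0.0
```

Request:
{"name": "carry_out", "arguments": {
  "deltas": [
    [0,0,-0.2,0,0.3],
    [0,0,-0.5,0,0.3],
    [0,0,-0.85,0,0.3],
    [0,0,-0.9,0,0.3],
    [0,0,-0.9,0,1]
  ]
}}

```text
clock: 17.2
position: [0.5109, 0.2008, 0.2023]
ee_rot: [0.989, 0.148, 0.0, 0.0]
ft_force: [0.3, 0.5, 0.1]
grip_width: 0.843
grasp_force: 0.0
```

```bash
python3 - <<'E'
from h import *
st(); print(phi())
c=camera("top"); C=cloud(c); save(c,"t1.png",(100,120,420,320))
for q in ["saucer","plate","lemon_centre","shaker_centre"]:
  for d in outline_of(q,c)[:5]:
    p=C[d["region"]&(c["depth"]>0)]; p=p[p[:,2]<.11]
    if len(p)<20 or p[:,1].mean()<0: continue
    t=p[p[:,2]>p[:,2].max()-.01]
    print(q,d["conf"],len(p),p.mean(0).round(3),"top",t.mean(0).round(3))
go([.577,-.228,.19]);go([.577,-.228,.19],-22)
E
```

```text
17.2 [0.5109 0.2008 0.2023] [9.890e-01 1.478e-01 3.000e-04 2.000e-04] [ 0.18   0.282 -0.742  1.702  0.201  1.235 -1.883] 0.843 [0.3 0.5 0.1]
16.995163092857556
saucer 0.84 1087 [0.517 0.096 0.013] top [0.517 0.095 0.016]
plate 0.58 148 [0.49  0.246 0.014] top [0.49  0.238 0.021]
shaker_centre 0.65 187 [0.506 0.191 0.071] top [0.507 0.2   0.094]
-> [ 0.577 -0.228  0.19 ] frac [-0.411  2.863  0.074] spin 0
-> [ 0.577 -0.228  0.19 ] frac [-0.411  2.863  0.074] spin 1.3
```

View pics/t1.png

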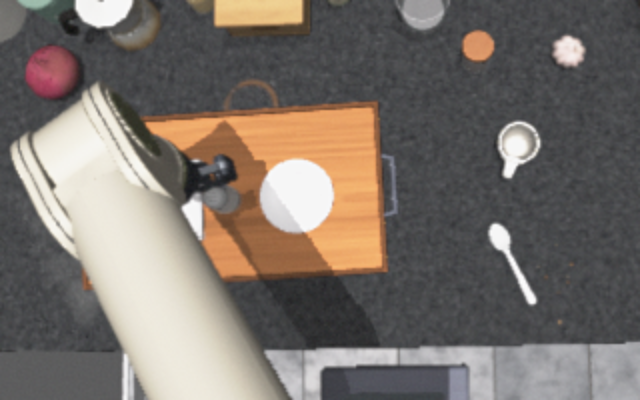

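The shaker stands midway between the dishes (top view crop, cap at (222,198)). Next is the cup.

Request:
{"name": "carry_out", "arguments": {
  "deltas": [
    [-0.05,0.3,0,0,1],
    [-0.1,0.65,0.02,0,1],
    [-0.137,0.954,0.02,0,1]
  ]
}}

```text
clock: 17.82
position: [0.5328, 0.056, 0.1984]
ee_rot: [0.989, 0.148, -0.001, 0.0]
ft_force: [0.0, -0.2, 0.1]
grip_width: 0.998
grasp_force: 0.0
```

Request:
{"name": "carry_out", "arguments": {
  "deltas": [
    [-0.06,0.38,0,0,1],
    [-0.1,0.72,0.02,0,1],
    [-0.137,0.954,0.02,0,1]
  ]
}}

```text
clock: 18.2
position: [0.5549, -0.0877, 0.1952]
ee_rot: [0.989, 0.147, -0.001, -0.0]
ft_force: [0.5, 0.6, -0.4]
grip_width: 1.003
grasp_force: 0.0
```

Request:
{"name": "carry_out", "arguments": {
  "deltas": [
    [-0.06,0.38,0,0.3,1],
    [-0.1,0.72,0.02,0.6,1],
    [-0.137,0.954,0.02,0.9,1],
    [-0.137,0.954,0.02,1,1],
    [-0.137,0.954,0.02,1,1]
  ]
}}

```text
clock: 18.82
position: [0.5772, -0.2276, 0.1923]
ee_rot: [0.994, -0.113, -0.001, -0.0]
ft_force: [0.3, 0.3, -0.0]
grip_width: 1.001
grasp_force: 0.0
```

```bash
python3 - <<'E'
from h import *
st(); print(phi())
c=camera("wrist"); save(c,"w5.png"); C=cloud(c)
for q in ["cup_centre","spoon_centre","jar_centre"]:
  for d in outline_of(q,c)[:1]:
    p=C[d["region"]&(c["depth"]>0)]; p=p[p[:,2]>.003]
    t=p[p[:,2]>.053 if q[0]=="c" else p[:,2]>0]
    print(q,d["conf"],len(p),p.mean(0).round(3),"top",t.mean(0).round(4),cv2.minEnclosingCircle((t[:,:2]*1000).astype(np.float32)))
    w,v=np.linalg.eigh(np.cov(t[:,:2].T)); print(np.degrees(np.arctan2(v[1,1],v[0,1])),p.min(0),p.max(0))
E
```

```text
18.82 [ 0.5772 -0.2276  0.1923] [ 9.936e-01 -1.130e-01 -7.000e-04 -3.000e-04] [ 0.628  0.394 -0.418  1.534  0.165  1.25  -1.611] 1.001 [ 0.3  0.3 -0. ]
-12.979700989480156
cup_centre 0.59 4904 [ 0.576 -0.227  0.031] top [ 0.5801 -0.2286  0.0538] ((577.16357421875, -227.10513305664062), 36.41277313232422)
158.64123093319853 [ 0.53566861 -0.25878669  0.00418335] [ 0.61321836 -0.20010019  0.05618182]
spoon_centre 0.59 818 [ 0.422 -0.213  0.006] top [ 0.4217 -0.2135  0.0061] ((411.29241943359375, -218.86880493164062), 62.7141227722168)
-153.5624731145754 [ 0.3538879  -0.24876616  0.00303554] [ 0.46941606 -0.1858382   0.0115468 ]
jar_centre 0.89 4627 [ 0.71  -0.177  0.073] top [ 0.7096 -0.1773  0.0732] ((717.8849487304688, -173.0167694091797), 22.879180908203125)
81.26898374885124 [ 0.695698   -0.19582701  0.00301766] [ 0.72939089 -0.15079383  0.08970039]
```

View pics/w5.png

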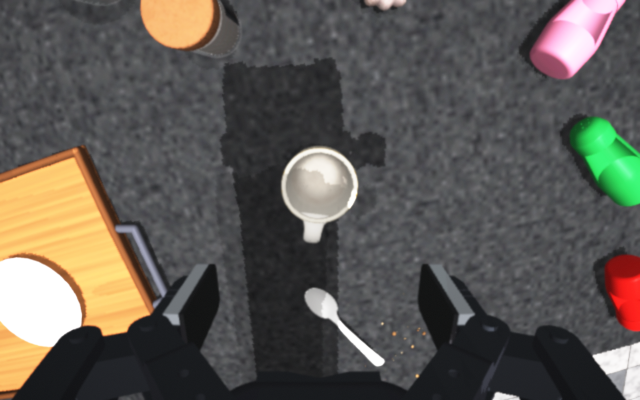

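Request:
{"name": "carry_out", "arguments": {
  "deltas": [
    [0.035,0.01,0.1,0.2,1],
    [0.035,0.01,0.4,0.2,1],
    [0.035,0.01,0.7,0.2,1],
    [0.035,0.01,0.7,0.2,1]
  ]
}}

```text
clock: 19.52
position: [0.58, -0.2292, 0.0852]
ee_rot: [0.986, -0.164, -0.003, -0.001]
ft_force: [-0.8, 0.5, 0.6]
grip_width: 1.001
grasp_force: 0.0
```

Request:
{"name": "carry_out", "arguments": {
  "deltas": [
    [0,0,0.2,0,1],
    [0,0,0.35,0,1],
    [0,0,0.35,0,1],
    [0,0,0.35,0,-1],
    [0,0,0.35,0,-1],
    [0,0,0.35,0,-1],
    [0,0,0.35,0,-1],
    [0,0,0.35,0,-1],
    [0,0,0.35,0,-1]
  ],
  "force": 40
}}

```text
clock: 20.65
position: [0.5836, -0.2307, 0.0382]
ee_rot: [0.986, -0.165, 0.002, 0.0]
ft_force: [-0.9, 0.3, 6.9]
grip_width: 0.658
grasp_force: 41.4
```

Request:
{"name": "carry_out", "arguments": {
  "deltas": [
    [0,0,-0.1,0,-1],
    [0,0,-0.4,0,-1],
    [0,0,-0.8,0,-1],
    [0,0,-0.9,0,-1],
    [0,0,-0.9,0,-1]
  ]
}}

```text
clock: 21.28
position: [0.5827, -0.2304, 0.1725]
ee_rot: [0.986, -0.165, 0.001, 0.0]
ft_force: [0.4, -0.2, -2.3]
grip_width: 0.655
grasp_force: 43.0
```

```bash
python3 - <<'E'
from h import *
st(); print(phi())
c=camera("wrist"); save(c,"w6.png"); C=cloud(c)
d=outline_of("cup_centre",c)[0]
p=C[d["region"]&(c["depth"]>0)]; print(d["conf"],p.min(0),p.max(0),np.percentile(p,[1,99],axis=0))
go([.515,.097,.17])
E
```

```text
21.27 [ 0.5827 -0.2304  0.1725] [ 9.863e-01 -1.650e-01  1.300e-03  4.000e-04] [ 0.613  0.418 -0.4    1.544  0.17   1.212 -1.717] 0.655 [ 0.4 -0.2 -2.3]
-18.997244320458602
0.89 [ 0.38416761 -0.25943546 -0.00233609] [ 0.61251725 -0.10088008  0.22459495] [[ 0.55642736 -0.25710465  0.14057506]
 [ 0.61137114 -0.20338739  0.18935962]]
-> [0.515 0.097 0.17 ] frac [-1.129e+00 -1.918e+00 -1.000e-03] spin 0
```

View pics/w6.png

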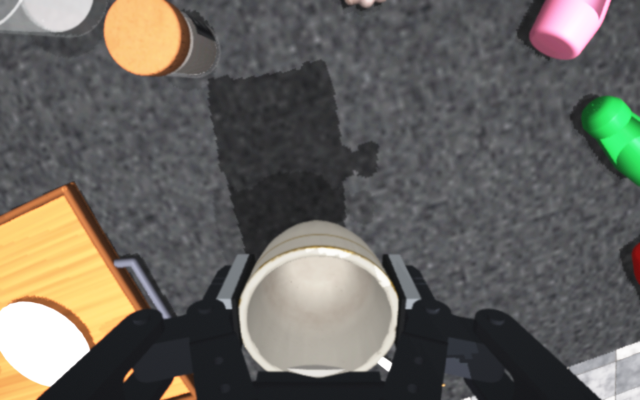

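Request:
{"name": "carry_out", "arguments": {
  "deltas": [
    [-0.12,-0.2,0,0,-1],
    [-0.3,-0.52,0,0,-1],
    [-0.48,-0.82,0,0,-1],
    [-0.565,-0.96,0,0,-1]
  ]
}}

```text
clock: 21.88
position: [0.5474, -0.063, 0.1691]
ee_rot: [0.987, -0.163, -0.002, -0.0]
ft_force: [0.3, -0.1, -1.5]
grip_width: 0.657
grasp_force: 43.0
```

Request:
{"name": "carry_out", "arguments": {
  "deltas": [
    [-0.17,-0.3,0,0,-1],
    [-0.35,-0.6,0,0,-1],
    [-0.48,-0.82,0,0,-1],
    [-0.565,-0.96,0,0,-1],
    [-0.565,-0.96,0,0,-1],
    [-0.565,-0.96,0,0,-1]
  ]
}}

```text
clock: 22.62
position: [0.5153, 0.0962, 0.1697]
ee_rot: [0.986, -0.165, -0.001, 0.0]
ft_force: [0.5, 1.0, -0.4]
grip_width: 0.657
grasp_force: 43.0
```

```bash
python3 - <<'E'
from h import *
st(); print(phi())
for n in ["wrist","scene","top"]:
  c=camera(n); C=cloud(c); save(c,"s1_%s.png"%n)
  for q in ["saucer","cup_centre"]:
   for d in outline_of(q,c)[:1]:
    p=C[d["region"]&(c["depth"]>0)]; p=p[p[:,2]>.007]
    if len(p)<20: continue
    print(n,q,d["conf"],len(p),p.mean(0).round(3),np.percentile(p,[1,99],axis=0).round(3).tolist())
go([.515,.097,.052])
E
```

```text
22.62 [0.5153 0.0962 0.1697] [ 9.862e-01 -1.654e-01 -9.000e-04  4.000e-04] [ 0.263  0.231 -0.599  1.805  0.142  1.15  -2.285] 0.657 [ 0.5  1.  -0.4]
-19.035800744869068
wrist saucer 0.9 11777 [0.523 0.095 0.012] [[0.473, 0.046, 0.009], [0.567, 0.148, 0.017]]
wrist cup_centre 0.69 19530 [0.51  0.098 0.167] [[0.489, 0.069, 0.138], [0.544, 0.123, 0.187]]
scene saucer 0.85 1087 [0.515 0.097 0.012] [[0.464, 0.047, 0.007], [0.564, 0.148, 0.019]]
scene cup_centre 0.75 487 [0.504 0.098 0.167] [[0.465, 0.069, 0.138], [0.535, 0.127, 0.209]]
top saucer 0.93 431 [0.512 0.073 0.018] [[0.463, 0.033, 0.008], [0.567, 0.102, 0.237]]
-> [0.515 0.097 0.052] frac [-0.005  0.001  0.792] spin 0
```

Request:
{"name": "carry_out", "arguments": {
  "deltas": [
    [0,0,0.2,0,-1],
    [0,0,0.45,0,-1],
    [0,0,0.65,0,-1],
    [0,0,0.75,0,-1],
    [0,0,0.78,0,-1],
    [0,0,0.79,0,-1],
    [0,0,0.8,0,-1]
  ]
}}

```text
clock: 23.95
position: [0.5164, 0.0973, 0.0517]
ee_rot: [0.986, -0.165, 0.001, -0.0]
ft_force: [-0.3, 0.6, -1.5]
grip_width: 0.65
grasp_force: 43.0
```

Request:
{"name": "carry_out", "arguments": {
  "deltas": [
    [0,0,0,0,0.4],
    [0,0,0,0,0.6],
    [0,0,0,0,0.7],
    [0,0,0,0,0.7]
  ]
}}

```text
clock: 24.45
position: [0.5157, 0.0972, 0.0509]
ee_rot: [0.986, -0.165, 0.0, 0.0]
ft_force: [-0.2, -0.7, -0.0]
grip_width: 0.85
grasp_force: 0.0
```

Request:
{"name": "carry_out", "arguments": {
  "deltas": [
    [0,0,-0.2,0,0.7],
    [0,0,-0.5,0,0.7],
    [0,0,-0.85,0,0.7],
    [0,0,-0.95,0,0.7],
    [0,0,-0.95,0,1]
  ]
}}

```text
clock: 25.08
position: [0.5161, 0.0971, 0.1938]
ee_rot: [0.986, -0.165, 0.001, -0.0]
ft_force: [-0.0, 0.1, -0.7]
grip_width: 0.997
grasp_force: 0.0
```

```bash
python3 - <<'E'
from h import *
st(); print(phi())
for n in ["wrist","scene"]:
  c=camera(n); C=cloud(c); save(c,"s2_%s.png"%n)
  for q in ["saucer","cup_centre","shaker_centre"]:
   for d in outline_of(q,c)[:1]:
    p=C[d["region"]&(c["depth"]>0)]; p=p[p[:,2]>.007]
    if len(p)<20: continue
    print(n,q,d["conf"],len(p),p.mean(0).round(3),np.percentile(p,[1,99],axis=0).round(3).tolist())
go([.412,-.219,.2],26)
E
```

```text
25.07 [0.5161 0.0971 0.1938] [ 9.863e-01 -1.652e-01  8.000e-04 -0.000e+00] [ 0.273  0.208 -0.609  1.777  0.128  1.194 -2.275] 0.997 [-0.   0.1 -0.7]
-19.01287070268997
wrist saucer 0.65 6501 [0.528 0.092 0.013] [[0.465, 0.046, 0.009], [0.568, 0.149, 0.017]]
wrist cup_centre 0.59 5125 [0.51  0.101 0.043] [[0.475, 0.071, 0.017], [0.545, 0.126, 0.066]]
wrist shaker_centre 0.65 3453 [0.518 0.192 0.066] [[0.498, 0.179, 0.012], [0.533, 0.212, 0.095]]
scene saucer 0.93 647 [0.506 0.107 0.014] [[0.462, 0.047, 0.007], [0.565, 0.149, 0.06]]
scene cup_centre 0.63 505 [0.511 0.099 0.046] [[0.467, 0.072, 0.01], [0.541, 0.126, 0.067]]
scene shaker_centre 0.77 350 [0.501 0.208 0.064] [[0.489, 0.188, 0.011], [0.522, 0.22, 0.096]]
-> [ 0.412 -0.219  0.2  ] frac [ 0.034  2.217 -0.049] spin -1.5
```

View pics/s2_wrist.png

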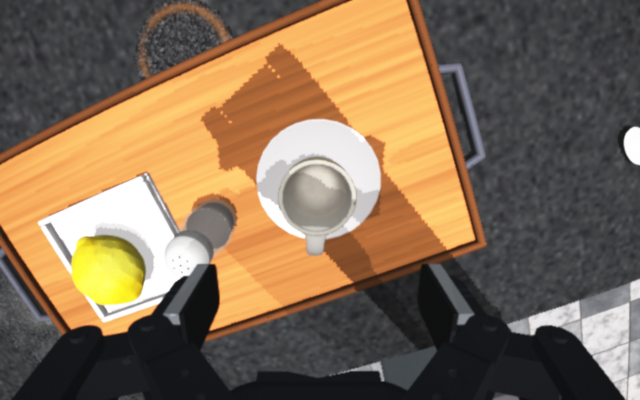

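The cup stands in the middle of the saucer, the shaker at (190,255) is upright, and the lemon is in the plate. Last is the spoon.

Request:
{"name": "carry_out", "arguments": {
  "deltas": [
    [0,0.3,0,0,1],
    [0.01,0.65,0,0,1],
    [0.01,0.95,0,0,1]
  ]
}}

```text
clock: 25.85
position: [0.47, -0.0398, 0.1931]
ee_rot: [0.986, -0.165, -0.0, 0.0]
ft_force: [0.3, -1.0, -0.5]
grip_width: 1.0
grasp_force: 0.0
```

Request:
{"name": "carry_out", "arguments": {
  "deltas": [
    [0.01,0.38,0,0,1],
    [0.01,0.7,0,0,1],
    [0.01,0.95,0,0,1]
  ]
}}

```text
clock: 26.22
position: [0.4248, -0.1752, 0.1932]
ee_rot: [0.986, -0.166, -0.0, 0.0]
ft_force: [-0.2, -0.3, -0.5]
grip_width: 0.999
grasp_force: 0.0
```

Request:
{"name": "carry_out", "arguments": {
  "deltas": [
    [0.01,0.25,0,-0.3,0.2],
    [0.01,0.32,0.2,-0.6,0.2],
    [0.01,0.32,0.3,-0.9,0.2],
    [0.01,0.32,0.3,-1,0.2]
  ]
}}

```text
clock: 26.72
position: [0.4107, -0.2189, 0.1468]
ee_rot: [0.995, 0.097, -0.001, -0.001]
ft_force: [0.3, -0.8, 0.4]
grip_width: 0.601
grasp_force: 0.0
```

Request:
{"name": "carry_out", "arguments": {
  "deltas": [
    [0,0,0,-0.3,0.2],
    [0,0,0,-0.5,0.2],
    [0,0,0,-0.5,0.2]
  ]
}}

```text
clock: 27.1
position: [0.4115, -0.2191, 0.1481]
ee_rot: [0.974, 0.225, -0.0, -0.0]
ft_force: [-0.2, 0.4, 0.4]
grip_width: 0.6
grasp_force: 0.0
```

```bash
python3 - <<'E'
from h import *
st(); print(phi())
for n in ["wrist","scene","top"]:
  c=camera(n); C=cloud(c); save(c,"p_%s.png"%n)
  for q in ["spoon_centre","spoon_bowl"]:
   for d in outline_of(q,c)[:2]:
    m=d["region"]&(c["depth"]>0)
    p=C[m]; p=p[(p[:,2]<.02)&(p[:,2]>-.01)]
    if len(p)<20: continue
    r=cv2.minAreaRect((p[:,:2]*1000).astype(np.float32)); w,v=np.linalg.eigh(np.cov(p[:,:2].T))
    print(n,q,round(d["conf"],2),len(p),p.mean(0).round(3),np.round(r[0],1),np.round(r[1],1),round(r[2],1),np.degrees(np.arctan2(v[1,1],v[0,1])).round(1))
E
```

```text
27.1 [ 0.4115 -0.2191  0.1481] [ 9.744e-01  2.247e-01 -1.000e-04 -1.000e-04] [ 0.731  0.097 -0.354  1.979  0.038  1.072 -0.757] 0.6 [-0.2  0.4  0.4]
25.96907290100356
wrist spoon_centre 0.86 2601 [ 0.426 -0.212  0.005] [ 408.2 -217. ] [130.6  27.4] 20.7 -154.7
wrist spoon_bowl 0.64 2539 [ 0.426 -0.212  0.005] [ 409.5 -220.5] [130.4  26.2] 26.4 -154.4
scene spoon_centre 0.46 95 [ 0.426 -0.212  0.004] [ 408.6 -223.1] [121.5  27. ] 29.7 -156.2
scene spoon_centre 0.22 12808 [0.512 0.217 0.007] [522.1 194.3] [268.2 502.1] 2.4 92.5
scene spoon_bowl 0.71 62 [ 0.444 -0.204  0.003] [ 410.8 -222.7] [117.6  23.6] 32.3 -155.6
top spoon_bowl 0.65 43 [ 0.451 -0.2    0.003] [ 450.4 -200.5] [14.9 26.5] 88.4 -170.6
```

View pics/p_wrist.png

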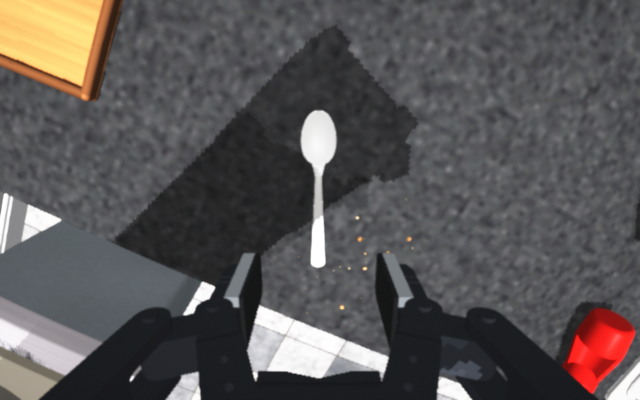

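The spoon shows at (318,190), bowl up and in line with tool x, so I descend straight.

Request:
{"name": "carry_out", "arguments": {
  "deltas": [
    [-0.01,0,0.3,0,0],
    [-0.01,0,0.6,0,0],
    [-0.01,0,0.75,0,0],
    [-0.01,0,0.8,0,0],
    [-0.01,0,0.81,0,0],
    [-0.01,0,0.815,0,0]
  ]
}}

```text
clock: 28.3
position: [0.4109, -0.2202, 0.027]
ee_rot: [0.974, 0.225, 0.001, 0.001]
ft_force: [-0.6, -1.1, -0.0]
grip_width: 0.502
grasp_force: 0.0
```

Request:
{"name": "carry_out", "arguments": {
  "deltas": [
    [0,0,0,0,-0.4],
    [0,0,0,0,-0.6],
    [0,0,0,0,-1],
    [0,0,0,0,-1],
    [0,0,0,0,-1],
    [0,0,0,0,-1]
  ],
  "force": 30
}}

```text
clock: 29.05
position: [0.4108, -0.2201, 0.0269]
ee_rot: [0.974, 0.225, 0.0, 0.001]
ft_force: [-1.9, 1.4, 8.3]
grip_width: 0.166
grasp_force: 26.6
```

Request:
{"name": "carry_out", "arguments": {
  "deltas": [
    [0,0,-0.1,0,-1],
    [0,0,-0.3,0,-1],
    [0,0,-0.6,0,-1],
    [0,0,-0.8,0,-1],
    [0,0,-0.8,0,-1]
  ]
}}

```text
clock: 29.68
position: [0.4114, -0.2203, 0.149]
ee_rot: [0.974, 0.225, 0.002, 0.002]
ft_force: [0.0, 0.4, -0.1]
grip_width: 0.116
grasp_force: 28.2
```

```bash
python3 - <<'E'
from h import *
o=st(); print(phi())
sa=np.array([.515,.0972]); a=np.radians(2.3); t=sa-.0875*np.array([-np.sin(a),np.cos(a)]); print(t)
go([*t,.147],2.3)
c=camera("wrist"); save(c,"p2.png"); C=cloud(c)
for d in outline_of("spoon_centre",c)[:2]:
    p=C[d["region"]&(c["depth"]>0)]; print(d["conf"],len(p),p.mean(0).round(3),np.percentile(p,[2,98],axis=0).round(3).tolist(),cv2.minAreaRect((p[:,:2]*1000).astype(np.float32)))
E
```

```text
29.68 [ 0.4114 -0.2203  0.149 ] [0.9744 0.225  0.0017 0.0017] [ 0.738  0.094 -0.358  1.981  0.039  1.068 -0.754] 0.116 [ 0.   0.4 -0.1]
26.008071012494177
[0.51851153 0.00977049]
-> [0.519 0.01  0.147] frac [ 1.314 -1.066  0.012] spin 0.79
0.63 4202 [ 0.424 -0.216  0.113] [[0.355, -0.247, -0.001], [0.468, -0.193, 0.135]] ((-45.959869384765625, -455.35260009765625), (1156.90576171875, 69.0019760131836), 24.66967010498047)
```

View pics/p2.png

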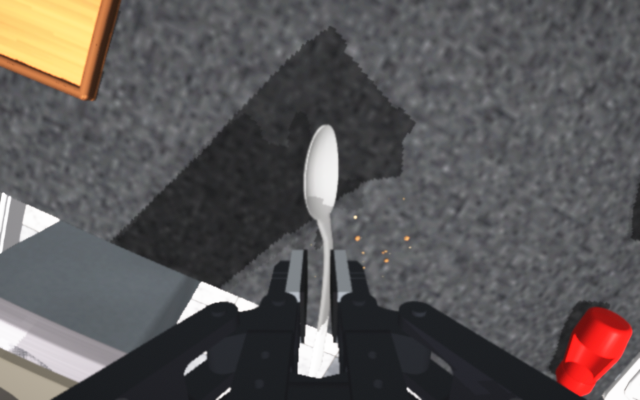

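Request:
{"name": "carry_out", "arguments": {
  "deltas": [
    [0.15,-0.12,0,0,-1],
    [0.35,-0.3,0,0,-1],
    [0.55,-0.45,0,0,-1],
    [0.657,-0.533,0,0,-1]
  ]
}}

```text
clock: 30.28
position: [0.4636, -0.1026, 0.1449]
ee_rot: [0.974, 0.226, -0.001, -0.001]
ft_force: [-0.4, -0.1, 0.1]
grip_width: 0.117
grasp_force: 28.2
```

Request:
{"name": "carry_out", "arguments": {
  "deltas": [
    [0.18,-0.15,0,0.2,-1],
    [0.38,-0.3,0,0.4,-1],
    [0.55,-0.45,0,0.6,-1],
    [0.657,-0.533,0,0.79,-1],
    [0.657,-0.533,0,0.79,-1],
    [0.657,-0.533,0,0.79,-1]
  ]
}}

```text
clock: 31.02
position: [0.5165, 0.0095, 0.1452]
ee_rot: [1.0, 0.021, -0.001, 0.0]
ft_force: [0.3, 0.4, -0.3]
grip_width: 0.121
grasp_force: 28.3
```

```bash
python3 - <<'E'
from h import *
o=st(); print(phi())
go([.5185,.0097,.036],2.3)
c=camera("wrist"); save(c,"p3.png"); C=cloud(c)
for q in ["saucer","spoon_centre"]:
  for d in outline_of(q,c)[:1]:
    p=C[d["region"]&(c["depth"]>0)]; p=p[p[:,2]>(.1 if q[1]=="p" else .007)]; print(q,d["conf"],len(p),p.mean(0).round(3),np.percentile(p,[1,99],axis=0).round(3).tolist())
    w,v=np.linalg.eigh(np.cov(p[:,:2].T));print(np.degrees(np.arctan2(v[1,1],v[0,1])))
E
```

```text
31.02 [0.5165 0.0095 0.1452] [ 9.998e-01  2.080e-02 -9.000e-04  1.000e-04] [ 0.362  0.23  -0.521  1.853  0.128  1.093 -1.737] 0.121 [ 0.3  0.4 -0.3]
2.38025282384603
-> [0.518 0.01  0.036] frac [ 0.015 -0.001  0.728] spin 0.003
saucer 0.89 8765 [0.528 0.087 0.013] [[0.466, 0.046, 0.009], [0.568, 0.148, 0.017]]
-136.47516644697538
spoon_centre 0.56 3882 [0.539 0.009 0.12 ] [[0.456, 0.003, 0.111], [0.579, 0.017, 0.132]]
-178.0315111620391
```

View pics/p3.png

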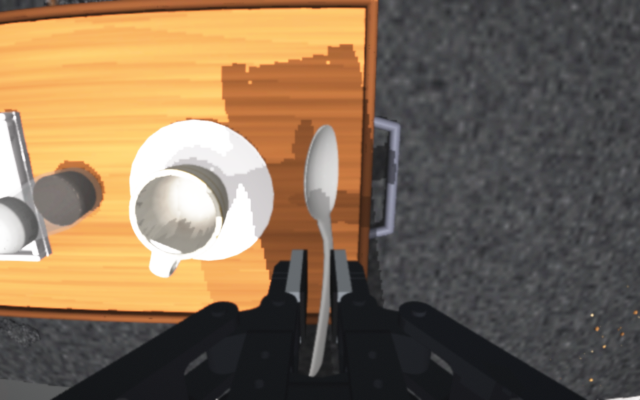

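The spoon hangs over the gap, parallel to the tray end but rolled a bit in the grip. I release it just at the floor so that it lies flat.

Request:
{"name": "carry_out", "arguments": {
  "deltas": [
    [0.015,0,0.3,0,-1],
    [0.015,0,0.5,0,-1],
    [0.015,0,0.63,0,-1],
    [0.015,0,0.68,0,-1],
    [0.015,0,0.7,0,-1],
    [0.015,0,0.705,0,-1]
  ]
}}

```text
clock: 31.92
position: [0.52, 0.0102, 0.0409]
ee_rot: [1.0, 0.02, 0.001, 0.0]
ft_force: [0.5, 0.3, -0.5]
grip_width: 0.123
grasp_force: 28.3
```

Request:
{"name": "carry_out", "arguments": {
  "deltas": [
    [0,0,0,0,-0.6],
    [0,0,0,0,-0.4],
    [0,0,0,0,-0.1],
    [0,0,0,0,-0.1],
    [0,0,0,0,-0.1]
  ]
}}

```text
clock: 32.55
position: [0.5195, 0.0104, 0.0403]
ee_rot: [1.0, 0.02, 0.0, 0.0]
ft_force: [0.1, 0.1, 0.1]
grip_width: 0.451
grasp_force: 0.0
```

Request:
{"name": "carry_out", "arguments": {
  "deltas": [
    [0,0,-0.2,0,-0.1],
    [0,0,-0.5,0,-0.1],
    [0,0,-0.85,0,-0.1],
    [-0.4,0,-1,0,-0.1],
    [-0.6,0,-1,0,-0.1],
    [-0.6,0,-1,0,-0.1]
  ]
}}

```text
clock: 33.3
position: [0.4283, 0.0064, 0.1907]
ee_rot: [1.0, 0.02, 0.0, 0.001]
ft_force: [0.2, -0.0, -1.2]
grip_width: 0.45
grasp_force: 0.0
```

```bash
python3 - <<'E'
from h import *
st()
c=camera("wrist"); save(c,"f1.png")
for n in ["wrist","scene"]:
  if n!="wrist": c=camera(n)
  C=cloud(c)
  for q in ["saucer","plate","spoon_centre","cup_centre","lemon_centre","shaker_centre","jar_centre","garlic_centre"]:
   for d in outline_of(q,c)[:1]:
    p=C[d["region"]&(c["depth"]>0)]; p=p[(p[:,2]>.007)&(p[:,2]<.11)]
    if len(p)<15: continue
    w,v=np.linalg.eigh(np.cov(p[:,:2].T))
    print(n,q,round(d["conf"],2),len(p),p.mean(0).round(3),np.percentile(p,[1,99],axis=0).round(3).tolist(),np.degrees(np.arctan2(v[1,1],v[0,1])).round(1))
E
```

```text
33.3 [0.4283 0.0064 0.1907] [9.998e-01 1.990e-02 4.000e-04 9.000e-04] [ 0.437 -0.031 -0.544  2.007 -0.015  1.161 -1.631] 0.45 [ 0.2 -0.  -1.2]
wrist saucer 0.69 7577 [0.52  0.082 0.013] [[0.464, 0.046, 0.009], [0.568, 0.146, 0.017]] -170.5
wrist plate 0.63 5015 [0.509 0.263 0.013] [[0.455, 0.238, 0.008], [0.572, 0.296, 0.022]] 174.6
wrist spoon_centre 0.56 2108 [0.528 0.016 0.011] [[0.458, 0.006, 0.007], [0.574, 0.031, 0.017]] -176.5
wrist cup_centre 0.95 7093 [0.513 0.105 0.044] [[0.471, 0.07, 0.017], [0.543, 0.125, 0.066]] 169.7
wrist shaker_centre 0.75 5535 [0.512 0.191 0.065] [[0.493, 0.179, 0.011], [0.531, 0.212, 0.095]] 134.6
scene saucer 0.79 586 [0.507 0.107 0.013] [[0.463, 0.049, 0.007], [0.564, 0.149, 0.024]] -138.6
scene plate 0.62 1897 [0.506 0.303 0.014] [[0.448, 0.24, 0.007], [0.569, 0.36, 0.036]] 98.8
scene spoon_centre 0.57 4645 [0.509 0.23  0.01 ] [[0.384, -0.039, 0.007], [0.646, 0.442, 0.017]] 91.2
scene cup_centre 0.7 480 [0.512 0.098 0.047] [[0.468, 0.072, 0.015], [0.54, 0.127, 0.068]] 141.6
scene lemon_centre 0.72 551 [0.499 0.306 0.058] [[0.471, 0.279, 0.035], [0.533, 0.329, 0.071]] -156.1
scene shaker_centre 0.57 114 [0.544 0.016 0.011] [[0.461, 0.001, 0.007], [0.581, 0.031, 0.016]] -178.3
scene jar_centre 0.7 353 [ 0.71  -0.163  0.061] [[0.694, -0.191, 0.008], [0.737, -0.149, 0.092]] -156.4
scene garlic_centre 0.59 149 [ 0.717 -0.303  0.03 ] [[0.7, -0.328, 0.01], [0.743, -0.288, 0.047]] -146.8
```

View pics/f1.png

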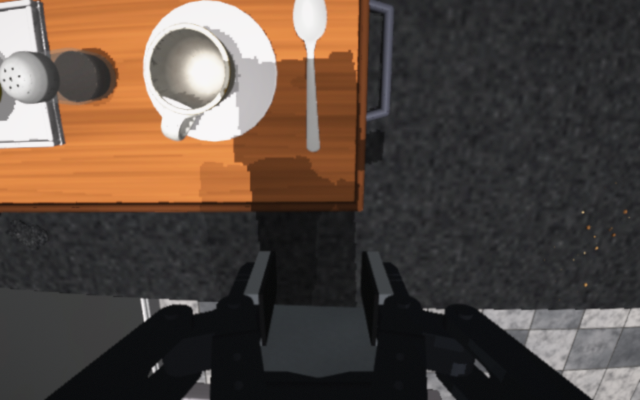

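The spoon lies flat in the gap (bowl at (310,15), handle at (312,145)). The cup and shaker stand, and the jar and garlic have not moved. I hand in.

```bash
python3 -c "
from h import *
print(ticket.hand_in())"
```

```text
the job is handed in; nothing more can be done
None
```

The tea tray is laid and the job handed in at about 33 s on the robot's clock. The last pictures showed all four things within tolerance and the jar and garlic unmoved; the hand-in did not report the verdict.

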